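# Fit the fan-filter cassette into its spring-clip bracket

## Robot

A 6-joint arm with a two-finger parallel gripper is mounted at the origin on the work surface. World frame = base frame: x ahead of the robot, y to its left, z up, the work surface at z = 0. Lengths are in mm, angles in rad, forces in N, time in s.
With the tool pointing down it reaches from about 275 to 750 mm from the base axis. Payload 10.2 kg.
Tool frame: the origin (TCP) lies between the finger pads; the fingertips stand 17 mm ahead of it and the grasp point (between the pads) lies 2 mm behind it; z points along the fingers, y is the direction in which the jaws open and shut (so a half turn about z gives the same grasp; the last joint's range is limited). The gripper opens to 88 mm and grips with 3 to 60 N. Pads are 18 mm wide; open, the fingers measure 123 mm over their backs; the gripper's body (75 mm by 187 mm) begins 45 mm behind the grasp point.
Start: joints at [-1.531, 0.313, 1.498, -0, 1.331, -0.223], TCP at [136.374, -506.985, 255.72] pointing down, gripper open.
Joint ranges: [-2.94, 2.94], [-0.97, 2.17], [0.19, 2.56], [-1.23, 4.37], [0.02, 3.11], [-2.88, 2.88]. Speed limits (rad/s): [2.39, 2.39, 3.01, 3.14, 3.14, 3.14].

## Interface

Orientations are given as a unit quaternion [w, x, y, z].
In Python, from bench import env gives the robot as it stands.
- The arm moves only by the tool apply_moves, never from a script. Its argument "targets" is a list of rows, each a list of 5 numbers: the shift along the tool's x, y, z in cm, then the turn about the tool's z in rad, then the finger opening in cm, from 0 to 8.81. A call has 1 to 20 rows; each row shifts and turns the commanded pose from where the row before left it, along the tool's axes as they then stand; what a row does not reach is not made up. A row lasts 1/10 s, in which the tool goes at most 50 mm and 8.59 degrees, less where a joint would pass 70% of its speed; a pose out of reach is approached as far as the arm can. A call is refused whole if a number of a shift passes 5 or a number of a turn 0.15, either way. A call with a gripper value outside its range is refused whole. The fingers move at their own pace and stop on an object; "force" is the grip in N (left out, the last holds). Time passes only in rows, so rows that do not move let the fingers close. It gives the time, the measured TCP pose, the force and the opening at its end, in the units of the state.
- env.sense(): the state, without advancing time (a new reading comes with each control period).
- env.get_image(name): name is "scene" or "top" or "wrist"; returns (picture, depth): 420x560x3 uint8, red, green, blue; 420x560 float32, mm along the optical axis (not along the pixel's ray), 0 where there is no reading.
- env.get_calibration(name): a dict with "fx", "fy", "cx", "cy" (pixels), "k1" (the pictures are not rectified: a ray, as slopes to the right and down, at radius r is drawn at 1 + k1 r^2 times it, then the intrinsics apply), "world_from_camera" (4x4, takes a point from camera to world coordinates); the wrist camera has in their place "hand_eye" (4x4, takes a point from camera to tool coordinates, whose origin is the TCP and whose axes are the flange's). Camera axes: x right, y down, z forward; pixel columns grow to the right and rows downward; lengths in mm; the calibration is good to about 2 mm. A picture is of the moment at which its call begins: read the wrist's pose just before it. get_calibration takes no time and is no camera call.
- env.close_job(): hands the job in, once; it reports no verdict.
The state is a dict: "time_s": time; "q": joint angles; "qd": joint speeds; "tau": joint torques, N m; "ee_pos": TCP position; "tool_rot": TCP orientation; "force": force on the tool from outside, world axes, zero at the start; "wrist_torque": the same for the moment, N m; "width": opening from 0.0 (shut) to 1.0 (fully open).
Only numpy, scipy, OpenCV 4.12 (cv2) and the standard library are available. Lean on these libraries where they do the work, as an engineer would, in place of code of your own. Each camera call takes 0.05 s, during which the arm holds its last target. There are 200 camera calls.

## Task

Fit the filter cassette that has an ear at each end into the bracket on top of the gas module: pick it up by its rib, lower its two ears into the two slots and push it down past the spring clips until it sits flat on the bottom of the bracket, then let go. Either way round will do; leave the other cassettes and everything else where they lie.

Things in the scene. Friction and masses are not known exactly. Their poses are not given: they have to be found in the camera images.
- cassette_mid (a point): Cassette to fit, the only one with an ear at BOTH ends: grey plate 60 x 88 x 10 mm, dark panels; ears 28 mm wide, 10 thick, 148 mm over the ears; 0.1 to 0.16 kg. Grip rib on its middle along y: 14 mm thick, 50 long, from 10 to 40 mm above the underside. Point: on the centre axis, 20 mm above the underside. x across the rib (pinch along x), y ear to ear, z up. Lies flat. Two like it with no or one ear are wrong.
- bracket_seat (a point): Centre of the bracket's flat bottom (round fan grille), the top of a cream housing 125 x 184 mm, 28 mm high, fixed on the table. z up, y from slot to slot, x across. A slot at each end, 55 to 81 mm out along y. Seated: the cassette's underside lies on this surface, centred here, its y along this y (either way round), so its listed point is 20 mm above this one.
- slot_mouth (a point): Top centre of the bracket's +y slot, 68 mm out along y and 50 mm above the bottom; the other slot mirrors it. Slot: 54 mm wide in x between two aluminium cheeks, open at top and ends (ears enter up to 10 mm off), lined by two sprung steel leaves leaning in to a 17 mm gap 16 mm above the bottom. Unpushed ears rest on them; a push of 5 to 10 N snaps the ears below them.
Things that resemble listed ones, but are neither listed nor needed, are in the scene too. Leave any blue look-alike of the part that bears bracket_seat alone.

How it is judged:
By the outcome, as a careful person would: the job done as asked, in the order asked, and still so for the second after the job is handed in, with the robot touching nothing.
It also fails if it takes over 38 s, if anything falls off the work surface, if the arm or the gripper's body presses on something with over 40 N, if the wrist force passes 120 N, or if a joint passes its speed limit or range.

## Working session

There is one attempt and no reset: what is moved stays moved. The work goes in short steps, Python scripts to look and compute and a tool call to move; the robot and the scene stay as the last step left them, time stands still between calls to the robot, and variables do not carry over. Pictures are saved under pics/ and viewed, about 8 in all and at most 12, crops included, and the job is handed in when it is done.

Besides the shell and the picture viewer there is one more tool, called after "Request:" as name(argument=value, ...) on one line, values as JSON. apply_moves: Moves the arm, as the interface text tells. Its arguments: {"type":"object","properties":{"targets":{"type":"array","items":{"type":"array","items":{"type":"number"}}},"force":{"type":"number"}},"required":["targets"]}

```bash
mkdir -p pics; ls; cat > h.py <<'E'
import numpy as np, cv2
from bench import env
from scipy.spatial.transform import Rotation as R
def grab(n):
    s=env.sense(); im,d=env.get_image(n); c=env.get_calibration(n)
    if n=='wrist':
        w,x,y,z=s['tool_rot']; T=np.eye(4); T[:3,:3]=R.from_quat([x,y,z,w]).as_matrix(); T[:3,3]=s['ee_pos']
        T=T@np.array(c['hand_eye'])
    else: T=np.array(c['world_from_camera'])
    np.savez(n+'.npz',im=im,d=d,T=T,K=[c['fx'],c['fy'],c['cx'],c['cy'],c['k1']])
    return im,d,T,c
def cloud(n):
    f=np.load(n+'.npz'); fx,fy,cx,cy,k1=f['K']; d=f['d'].astype(float)
    v,u=np.mgrid[:420,:560]; K=np.array([[fx,0,cx],[0,fy,cy],[0,0,1]])
    p=cv2.undistortPoints(np.stack([u,v],-1).reshape(-1,1,2).astype(float),K,np.array([k1,0,0,0.])).reshape(420,560,2)
    P=np.dstack([p[...,0]*d,p[...,1]*d,d])
    W=P@f['T'][:3,:3].T+f['T'][:3,3]; W[d==0]=np.nan
    return f['im'],W
E
python3 - <<'E'
from h import *
for n in('top','scene'):
    im,d,T,c=grab(n); print(n,T.round(2).tolist(),c['fx'])
    cv2.imwrite(f'pics/{n}1.png',cv2.resize(im[...,::-1],(784,588)))
print(env.sense())
E
```

```text
pics
top [[-0.01, -1.0, 0.08, 402.15], [-1.0, 0.01, -0.0, -12.48], [-0.0, -0.08, -1.0, 1434.53], [0.0, 0.0, 0.0, 1.0]] 517.5131924265319
scene [[0.35, 0.58, -0.74, 1282.38], [0.94, -0.23, 0.27, -297.35], [-0.02, -0.78, -0.62, 751.38], [0.0, 0.0, 0.0, 1.0]] 417.40358182473403
{'time_s': 0.1, 'q': array([-1.53140215e+00,  3.13391583e-01,  1.49835594e+00, -3.56338168e-05,
        1.33100379e+00, -2.23416790e-01]), 'qd': array([ 0.00025315, -0.00321157, -0.00308401,  0.00104404, -0.00049372,
        0.00072264]), 'tau': array([ 3.96111325e-03, -4.02814186e+01, -2.52646673e+01,  6.96033100e-02,
        3.42611514e-02, -6.04199545e-05]), 'ee_pos': array([ 136.35653797, -506.77284579,  255.22149372]), 'tool_rot': array([-5.78472633e-04,  9.91377993e-01,  1.31031822e-01,  3.59985634e-05]), 'force': array([0.47455643, 0.35145269, 0.53774777]), 'wrist_torque': array([ 0.01741034,  0.0304661 , -0.00816822]), 'width': 0.9999084922201315}
```

View pics/top1.png

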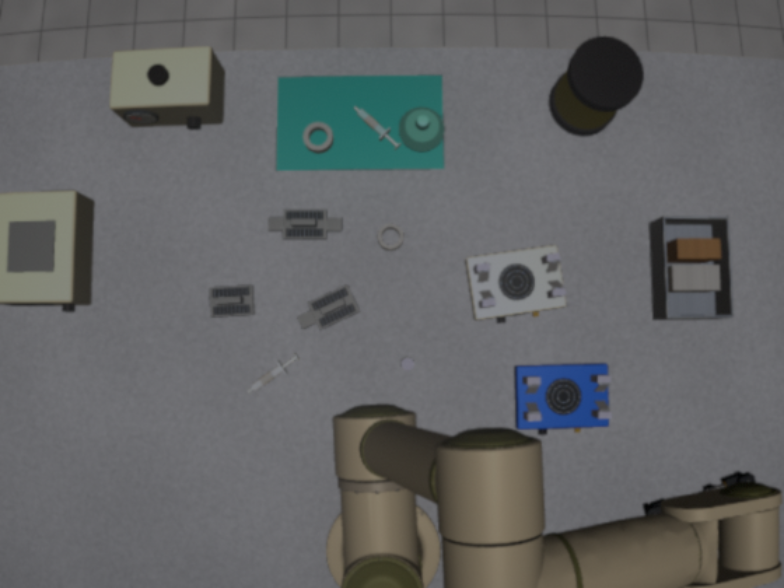

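View pics/scene1.png

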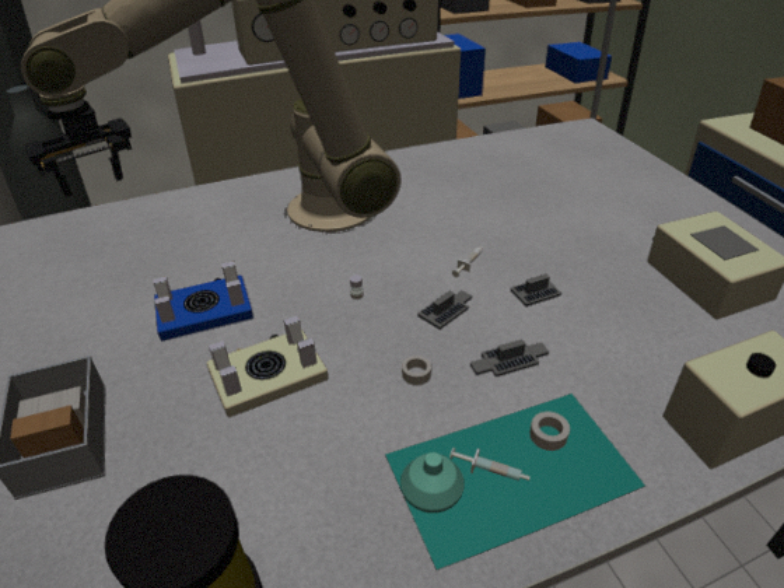

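The top view shows three cassette candidates: two ears at (305,224), no ears at (232,300), one ear at (330,307). It also shows a cream bracket at (516,283) and a blue look-alike at (562,396). I choose the cassette at (305,224) and the cream bracket, and check both in one crop while measuring.

```bash
python3 - <<'E'
from h import *
im,W=cloud('top')
def reg(n,u0,u1,v0,v1,z0,z1):
    S=W[v0:v1,u0:u1]; m=(S[...,2]>z0)&(S[...,2]<z1); P=S[m]
    c,(w,h),a=cv2.minAreaRect(P[:,:2].astype(np.float32))
    q=P[:,:2]-P[:,:2].mean(0); e=np.linalg.svd(q,full_matrices=False)[2][0]
    print(n,len(P),np.round(c,1),round(w,1),round(h,1),'ang',round(a,1),'pca',np.degrees(np.arctan2(e[1],e[0])).round(1),'mean',P.mean(0).round(1),'z',np.percentile(P[:,2],[5,50,95]).round(1))
# table
print('table',np.nanmedian(W[150:250,270:300,2]), np.nanmedian(W[190:220,255:270,2]))
reg('cas',185,252,140,182,6,60)
reg('cas rib',185,252,140,182,25,60)
reg('cream',325,410,168,235,20,40)
reg('cheeks',325,410,168,235,60,100)
im2=im[130:250,140:420]
cv2.imwrite('pics/crop1.png',cv2.resize(im2[...,::-1],None,fx=2.8,fy=2.8,interpolation=cv2.INTER_CUBIC))
E
```

```text
table 1.986415054795657 1.842297951168348
cas 1013 [649.5 149.8] 187.3 117.0 ang 89.3 pca -91.5 mean [649.9 149.6  14.9] z [ 6.6 12.  41.5]
cas rib 117 [651.9 150.5] 50.5 15.6 ang 89.7 pca -91.2 mean [651.4 150.5  40.5] z [33.2 41.2 46.2]
cream 2533 [ 525.1 -268.1] 137.8 185.2 ang 7.6 pca 99.1 mean [ 528.2 -263.5   29.5] z [24.3 29.6 34.6]
cheeks 377 [ 530.5 -265.9] 83.0 160.3 ang 7.8 pca 98.0 mean [ 530.8 -264.9   75.8] z [62.9 77.8 83.9]
```

View pics/crop1.png

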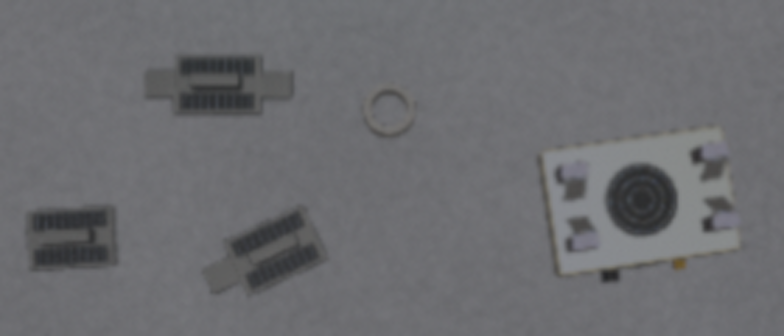

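The crop confirms it: the cassette at crop (219,84) has ears at both ends, at (160,84) and (278,84). The other two have one or none. The cream bracket is at crop (641,200). I now move over the cassette and align.

Request:
apply_moves(targets=[[3.93,-2.94,0,0,8.8],[3.93,-2.94,0,0,8.8],[3.93,-2.94,0,0,8.8],[3.93,-2.94,0,0,8.8],[3.93,-2.94,0,0,8.8],[3.93,-2.94,0,0,8.8],[3.93,-2.94,0,0,8.8],[3.93,-2.94,0,0,8.8],[3.93,-2.94,0,0,8.8],[3.93,-2.94,0,0,8.8],[3.93,-2.94,0,0,8.8],[3.93,-2.94,0,0,8.8],[3.93,-2.94,0,0,8.8],[3.93,-2.94,0,0,8.8],[3.93,-2.94,0,0,8.8],[3.93,-2.94,0,0,8.8],[3.93,-2.94,0,0,8.8]])

```text
time_s: 1.8
ee_pos: [652.4, 151.1, 255.3]
tool_rot: [-0.0, 0.991, 0.131, -0.0]
force: [1.1, -0.4, 0.4]
width: 1.001
```

Request:
apply_moves(targets=[[0,0,0,-0.14,8.8],[0,0,0,-0.14,8.8],[0,0,0,-0.14,8.8],[0,0,0,-0.14,8.8],[0,0,0,-0.14,8.8],[0,0,0,-0.14,8.8],[0,0,0,-0.14,8.8],[0,0,0,-0.14,8.8],[0,0,0,-0.14,8.8],[0,0,0,0,8.8],[0,0,0,0,8.8]])

```text
time_s: 2.9
ee_pos: [651.6, 149.2, 255.4]
tool_rot: [-0.0, 0.725, 0.689, -0.0]
force: [0.5, 0.9, -0.8]
width: 0.994
```

```bash
python3 - <<'E'
from h import *
im,d,T,c=grab('wrist'); s=env.sense(); print(s['ee_pos'],s['tool_rot'],s['q'],np.array(c['hand_eye']).round(3).tolist(),s['force'])
im,W=cloud('wrist')
cv2.imwrite('pics/w1.png',cv2.resize(im[...,::-1],(784,588)))
m=(np.abs(W[...,0]-651)<60)&(np.abs(W[...,1]-150)<100)
for lo,hi in((6,60),(30,60)):
    P=W[m&(W[...,2]>lo)&(W[...,2]<hi)]; r=cv2.minAreaRect(P[:,:2].astype(np.float32)); print(lo,len(P),r,P.mean(0).round(1),np.percentile(P[:,2],[5,50,95]).round(1))
    q=P[:,:2]-P[:,:2].mean(0); e=np.linalg.svd(q,full_matrices=False)[2][0]; print(np.degrees(np.arctan2(e[1],e[0])))
E
```

```text
[651.64299177 149.20726027 255.47464055] [-1.61581060e-04  7.25036239e-01  6.88710673e-01 -1.83952842e-04] [5.02292899e-02 6.46489961e-01 9.90691315e-01 5.52710118e-06
 1.50490103e+00 1.01606685e-01] [[-0.0, -0.955, -0.298, 76.115], [1.0, -0.0, 0.002, -0.278], [-0.002, -0.298, 0.955, -127.773], [0.0, 0.0, 0.0, 1.0]] [ 0.13809852  0.65697207 -0.29898282]
6 4096 ((648.5819702148438, 149.4818115234375), (146.82424926757812, 59.96144104003906), 88.82675170898438) [648.9 153.6  12.5] [ 7.5  9.1 38.6]
-90.75282691977827
30 491 ((648.7168579101562, 150.66143798828125), (49.02167892456055, 13.947632789611816), 89.22122955322266) [648.8 151.5  38.3] [36.9 38.5 39.7]
-90.90520174800183
```

View pics/w1.png

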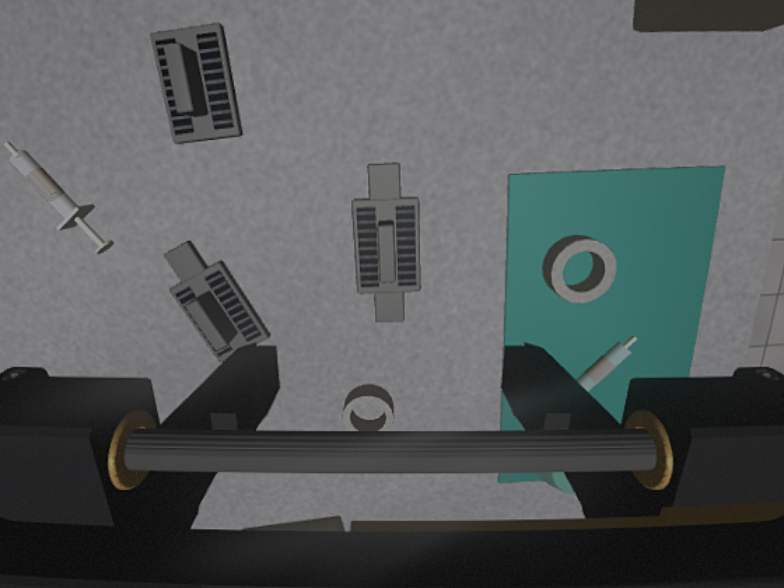

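The wrist view shows the two-eared cassette at (388,243), near the middle of the picture. It measures (648.6, 149.6) with yaw about 89°, and the space around it is clear. I descend and grip.

Request:
apply_moves(targets=[[0.04,-0.3,4.0,-0.034,8.8],[0,0,4.5,0,8.8],[0,0,4.5,0,8.8],[0,0,4.5,0,8.8],[0,0,2.5,0,8.8],[0,0,1.5,0,8.8],[0,0,1.0,0,8.8],[0,0,0,0,8.8],[0,0,0,0,1.0],[0,0,0,0,1.0],[0,0,0,0,1.0],[0,0,0,0,1.0],[0,0,0,0,1.0],[0,0,0,0,1.0],[0,0,0,0,1.0],[0,0,0,0,1.0]], force=40)

```text
time_s: 4.55
ee_pos: [648.7, 149.7, 30.7]
tool_rot: [-0.0, 0.712, 0.702, -0.0]
force: [0.4, 0.7, -1.0]
width: 0.296
```

Request:
apply_moves(targets=[[0,0,0,0,1.0],[0,0,0,0,1.0],[0,0,0,0,1.0],[0,0,0,0,1.0],[0,0,-1.0,0,1.0],[0,0,-2.0,0,1.0],[0,0,-4.0,0,1.0],[0,0,-4.0,0,1.0],[0,0,-4.0,0,1.0],[0,0,0,0,1.0]])

```text
time_s: 5.55
ee_pos: [650.6, 150.0, 187.8]
tool_rot: [0.004, 0.712, 0.702, 0.004]
force: [0.7, -0.4, -1.2]
width: 0.153
```

Request:
apply_moves(targets=[[-1.0,-0.75,-0.45,0,1.0],[-2.5,-0.75,-0.45,0,1.0],[-4.0,-0.75,-0.45,0,1.0],[-4.4,-0.75,-0.45,0,1.0],[-4.4,-0.75,-0.45,0,1.0],[-4.4,-0.75,-0.45,0,1.0],[-4.4,-0.75,-0.45,0,1.0],[-4.4,-0.75,-0.45,0,1.0],[-4.4,-0.75,-0.45,0,1.0],[-4.4,-0.75,-0.45,0,1.0],[-4.4,-0.75,-0.45,0,1.0],[-4.4,-0.75,-0.45,0,1.0],[-3.0,-0.75,-0.45,-0.05,1.0],[-1.6,-0.75,-0.45,-0.05,1.0],[-1.0,-0.75,-0.45,-0.05,1.0],[0,0,0,0,1.0],[0,0,0,0,1.0],[0,0,0,0,1.0]])

```text
time_s: 7.35
ee_pos: [531.0, -375.8, 247.8]
tool_rot: [-0.0, 0.657, 0.754, 0.0]
force: [-0.3, -0.5, -1.3]
width: 0.156
```

```bash
python3 - <<'E'
from h import *
im,d,T,c=grab('wrist'); s=env.sense(); print(s['ee_pos'],s['tool_rot'],s['q'],s['force'],s['width'])
im,W=cloud('wrist')
cv2.imwrite('pics/w2.png',cv2.resize(im[...,::-1],(784,588)))
m=(np.abs(W[...,0]-528)<90)&(np.abs(W[...,1]+266)<120)
for lo,hi in((22,34),(74,90)):
    P=W[m&(W[...,2]>lo)&(W[...,2]<hi)]
    if len(P)<10: print(lo,len(P)); continue
    r=cv2.minAreaRect(P[:,:2].astype(np.float32)); print(lo,len(P),r,P.mean(0).round(1),np.percentile(P[:,2],[5,50,95]).round(1))
    if lo>50:
        n,l,st,ce=cv2.connectedComponentsWithStats((m&(W[...,2]>lo)&(W[...,2]<hi)).astype(np.uint8))
        for i in range(1,n):
            if st[i,4]>20: Q=W[l==i]; rr=cv2.minAreaRect(Q[:,:2].astype(np.float32)); print(' cheek',np.round(rr[0],1),np.round(rr[1],1),Q.mean(0).round(1),ce[i].round())
# held cassette: cloud close to tool, in tool frame
h=W[(np.abs(W[...,0]-s['ee_pos'][0])<90)&(np.abs(W[...,1]-s['ee_pos'][1])<100)&(W[...,2]>120)]
w,x,y,z=s['tool_rot']; Rt=R.from_quat([x,y,z,w]).as_matrix(); t=(h-s['ee_pos'])@Rt
t=t[(t[:,2]>0)&(np.abs(t[:,1])<34)]; print(len(t)); 
for lo,hi in((12,20),(0,8)):
    k=t[(t[:,2]>lo)&(t[:,2]<hi)]
    if len(k)>20: print(lo,len(k),k.min(0).round(1),k.max(0).round(1),cv2.minAreaRect(k[:,:2].astype(np.float32)))
E
```

```text
[ 531.05103492 -375.77182242  247.92745608] [-3.30366349e-04  6.57309117e-01  7.53620998e-01  7.73766282e-05] [-7.95582652e-01  6.05024840e-01  1.07855470e+00  1.03217732e-04
  1.45868393e+00 -9.31905318e-01] [ 0.00567017  0.86973206 -1.1520216 ] 0.15727603330590556
22 13787 ((522.2578125, -271.3305969238281), (137.09002685546875, 174.85398864746094), 7.6889848709106445) [ 526.1 -258.2   26.9] [25.4 26.9 28.4]
74 1111 ((528.5130615234375, -274.2762756347656), (82.39813232421875, 147.92788696289062), 7.746051788330078) [ 539.1 -263.2   76.6] [75.  76.6 77.9]
 cheek [ 487.  -211.5] [17.  12.2] [ 487.2 -211.5   76.5] [255.   7.]
 cheek [ 551.2 -203.1] [18.2 13.1] [ 551.1 -203.2   76.5] [327.   8.]
 cheek [ 496.9 -339.9] [ 2.1 23.8] [ 497.1 -340.7   76.6] [250. 153.]
 cheek [ 568.5 -330.8] [18.  25.2] [ 568.6 -330.4   76.7] [322. 152.]
12613
12 428 [  1.1 -26.   12. ] [71.3 25.2 20. ] ((36.4656982421875, -0.18102073669433594), (69.61210632324219, 51.30355453491211), 1.3276311159133911)
0 618 [  7.3 -21.7   0. ] [25.7 21.   8. ] ((16.585691452026367, -0.28293800354003906), (18.299314498901367, 42.6285400390625), 0.43003714084625244)
```

View pics/w2.png

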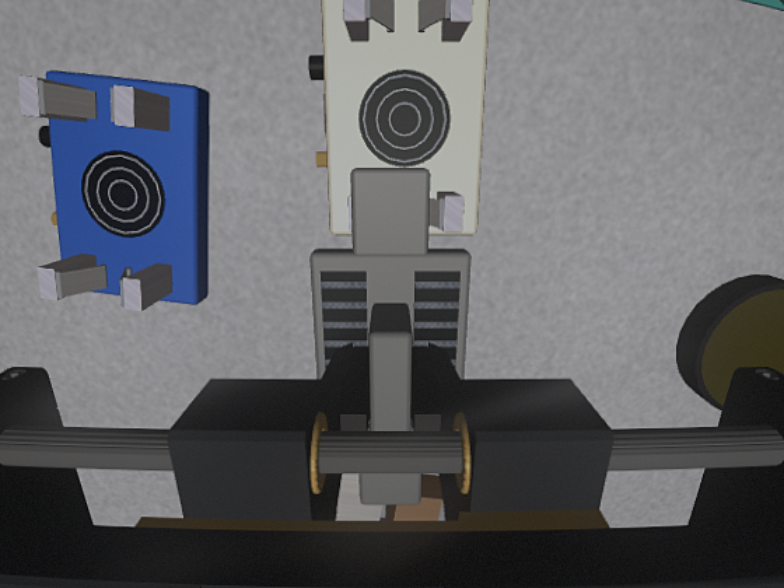

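The wrist view shows the held cassette with its ear at (390,210). The cream bracket's grille is centred at (404,118), with its cheeks at the top edge and at (452,212). I fit the grille centre as a cross-check.

```bash
python3 - <<'E'
from h import *
im,W=cloud('wrist')
g=im.max(-1).astype(int)
m=np.zeros((420,560),np.uint8); m[45:122,250:328]=1
dark=((g<110)&(m>0)).astype(np.uint8)
dark=cv2.morphologyEx(dark,cv2.MORPH_CLOSE,np.ones((9,9)))
n,l,st,ce=cv2.connectedComponentsWithStats(dark); i=1+st[1:,4].argmax(); print(st[i],ce[i])
P=W[l==i]; P=P[P[:,2]<40]; c,r=cv2.minEnclosingCircle(P[:,:2].astype(np.float32)); print('circle',c,r,P.mean(0))
# edges of housing in bracket axes
a=np.radians(7.7); u=np.array([np.cos(a),np.sin(a)]); v=np.array([-u[1],u[0]])
M=(W[...,2]>23)&(W[...,2]<32)&(np.abs(W[...,0]-528)<90)&(W[...,1]<-190)&(W[...,1]>-370)
H=W[M][:,:2]; b=H@u; print('u pct',np.percentile(b,[.2,.5,1,99,99.5,99.8]),'v min',np.percentile(H@v,[0,.2,1]))
print('c in uv',np.array(c)@u,np.array(c)@v)
f=np.array([525.1,-268.1]);print('top housing uv',f@u,f@v, 'top cheeks',np.array([530.5,-265.9])@u,np.array([530.5,-265.9])@v)
E
```

```text
[ 252   50   70   72 3757] [288.14559489  85.97471387]
circle (520.9816284179688, -274.7491760253906) 45.20909881591797 [ 527.30040288 -268.15577471   27.41201818]
u pct [424.56753638 425.00427771 425.61647557 547.62823973 548.29071115
 548.83712248] v min [-426.27725287 -425.77820873 -422.17278043]
c in uv 479.4714470798236 -342.07615864139007
top housing uv 484.4435818596165 -336.03874180669277 top cheeks 490.08966074599687 -334.5821041685789
```

Request:
apply_moves(targets=[[1.75,0.22,0,0,1.0],[3.5,0.35,0,0,1.0],[3.5,0.35,0,0,1.0],[2.0,0.2,2,0,1.0],[0,0,4.0,0,1.0],[0,0,4.0,0,1.0],[0,0,2.6,0,1.0],[0,0,0.6,0,1.0],[0,0,0,0,1.0],[0,0,0,0,1.0],[0,0,0,0,1.0]])

```text
time_s: 8.5
ee_pos: [527.8, -269.0, 117.9]
tool_rot: [0.001, 0.657, 0.754, 0.0]
force: [-0.5, -0.7, -1.2]
width: 0.152
```

```bash
python3 - <<'E'
from h import *
im,d,T,c=grab('wrist'); s=env.sense(); print(s['ee_pos'],s['tool_rot'],s['force'],s['width'])
im,W=cloud('wrist')
cv2.imwrite('pics/w3.png',cv2.resize(im[...,::-1],(784,588)))
w,x,y,z=s['tool_rot']; Rt=R.from_quat([x,y,z,w]).as_matrix(); t=(W-s['ee_pos'])@Rt
# profile across tool y at tool x=62..72
for X in(58,62,66,70,74,78):
    k=(np.abs(t[...,0]-X)<1.5)&(np.abs(t[...,1])<60)&(t[...,2]<60)
    q=t[k]; b=np.digitize(q[:,1],np.arange(-60,61,4)); print(X,[(int(-60+4*(i-1)),int(np.median(q[b==i,2]))) for i in np.unique(b)])
E
```

```text
[ 527.6825145  -268.97489418  117.61701814] [1.16933777e-03 6.57436836e-01 7.53508748e-01 7.62726443e-05] [ 0.60067799 -0.16308941 -1.38940269] 0.15521000447535022
58 [(-44, 41), (-40, 40), (-36, 40), (-32, 40), (-28, 41), (-24, 47), (-20, 55), (-16, 22), (-12, 21), (-8, 21), (-4, 21), (0, 21), (4, 21), (8, 21), (12, 22), (16, 51), (20, 43), (24, 41), (28, 40), (32, 40), (36, 40), (40, 40)]
62 [(-44, 41), (-40, 40), (-36, 40), (-32, 40), (-28, 41), (-24, 47), (-20, 54), (-16, 22), (-12, 21), (-8, 21), (-4, 21), (0, 21), (4, 21), (8, 21), (12, 22), (16, 52), (20, 45), (24, 41), (28, 40), (32, 40), (36, 40), (40, 41)]
66 [(-44, 40), (-40, 40), (-36, 40), (-32, 40), (-28, 41), (-24, 47), (-20, 54), (-16, 21), (-12, 21), (-8, 21), (-4, 21), (0, 21), (4, 21), (8, 21), (12, 22), (16, 52), (20, 45), (24, 41), (28, 40), (32, 40), (36, 40), (40, 40)]
70 [(-44, 40), (-40, 40), (-36, 40), (-32, 40), (-28, 41), (-24, 46), (-20, 54), (-16, 21), (-12, 21), (-8, 21), (-4, 21), (0, 21), (4, 21), (8, 21), (12, 22), (16, 52), (20, 45), (24, 41), (28, 40), (32, 40), (36, 40), (40, 41)]
74 [(-44, 40), (-40, 40), (-36, 40), (-32, 40), (-28, 41), (-24, 46), (-20, 55), (-16, 22), (-12, 22), (-8, 22), (-4, 22), (0, 22), (4, 22), (8, 22), (12, 58), (16, 53), (20, 45), (24, 41), (28, 40), (32, 40), (36, 40), (40, 41)]
78 [(-44, 41), (-40, 40), (-36, 40), (-32, 40), (-28, 41), (-24, 46), (-20, 55), (-16, 58), (12, 58), (16, 53), (20, 46), (24, 41), (28, 40), (32, 40), (36, 40), (40, 41)]
```

View pics/w3.png

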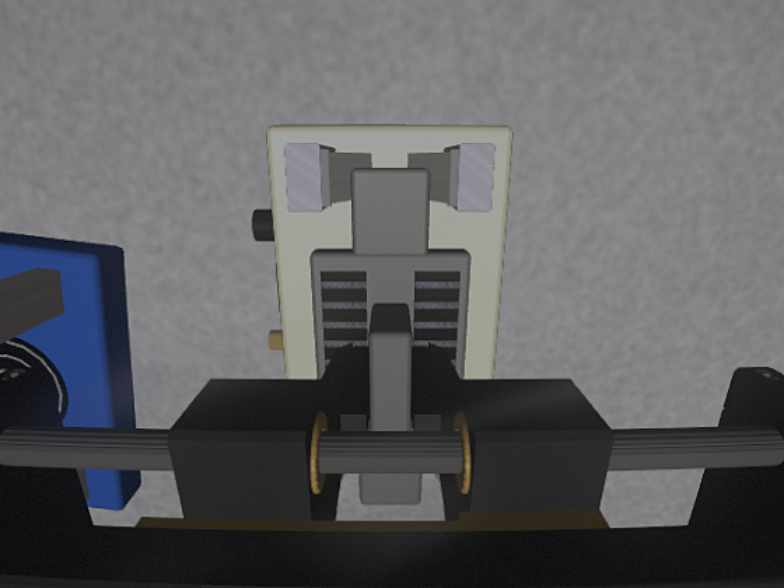

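The ear at (390,210) lies between the cheeks at (303,177) and (476,177). I compute the exact residuals.

```bash
python3 - <<'E'
from h import *
im,W=cloud('wrist'); s=env.sense(); w,x,y,z=s['tool_rot']; Rt=R.from_quat([x,y,z,w]).as_matrix(); t=(W-s['ee_pos'])@Rt
X,Y,Z=t[...,0],t[...,1],t[...,2]
def st(n,k): 
    q=t[k]; r=cv2.minAreaRect(q[:,:2].astype(np.float32)); print(n,len(q),'x',np.percentile(q[:,0],[1,99]).round(1),'y',np.percentile(q[:,1],[1,99]).round(1),np.round(r[0],1),np.round(r[1],1),round(r[2],2))
st('ear',(X>48)&(X<90)&(abs(Y)<20)&(Z>17)&(Z<26))
st('plate',(X>15)&(X<50)&(abs(Y)<40)&(Z>17)&(Z<26))
st('ch-',(X>40)&(X<100)&(Y<0)&(Y>-60)&(Z>37)&(Z<43))
st('ch+',(X>40)&(X<100)&(Y>0)&(Y<60)&(Z>37)&(Z<43))
st('house',(X>40)&(X<130)&(abs(Y)<80)&(Z>84)&(Z<95))
E
```

```text
ear 2891 x [48.3 73.5] y [-13.6  13.5] [60.7 -0.2] [28.1 25.5] 89.97
plate 6253 x [15.4 49.4] y [-29.2  29. ] [32.5 -0.1] [60.2 35. ] 89.99
ch- 1487 x [56.3 82.1] y [-41.1 -24.1] [ 69.1 -32.3] [26.1 18.4] 0.64
ch+ 1476 x [56.3 82.1] y [23.3 40.2] [69.2 31.7] [18.4 26. ] 89.64
house 6110 x [40.2 93.3] y [-61.4  60.5] [66.7 -5.6] [ 53.4 135.6] 0.01
```

Request:
apply_moves(targets=[[0.13,-0.02,0.8,0,1.0],[0,0,1.0,0,1.0],[0,0,0.8,0,1.0],[0,0,0.5,0,1.0],[0,0,0.5,0,1.0],[0,0,0.5,0,1.0],[0,0,0.4,0,1.0],[0,0,0.4,0,1.0],[0,0,0.3,0,1.0],[0,0,0.3,0,1.0],[0,0,0,0,1.0],[0,0,0,0,1.0]], force=50)

```text
time_s: 9.75
ee_pos: [526.6, -267.2, 60.8]
tool_rot: [-0.001, 0.657, 0.754, -0.0]
force: [0.6, -0.5, -2.0]
width: 0.153
```

Request:
apply_moves(targets=[[0,0,0.1,0,1.0],[0,0,0.1,0,1.0],[0,0,0.1,0,1.0],[0,0,0,0,1.0],[0,0,0,0,1.0]])

```text
time_s: 10.25
ee_pos: [526.8, -267.4, 58.7]
tool_rot: [0.0, 0.657, 0.754, -0.0]
force: [-2.4, 1.0, 6.3]
width: 0.156
```

```bash
cat > chk.py <<'E'
from h import *
import sys
im,d,T,c=grab('wrist'); s=env.sense(); print(s['ee_pos'].round(2),s['force'].round(1),s['width'])
im,W=cloud('wrist'); w,x,y,z=s['tool_rot']; Rt=R.from_quat([x,y,z,w]).as_matrix(); t=(W-s['ee_pos'])@Rt
X,Y,Z=t[...,0],t[...,1],t[...,2]
for n,k in dict(ear=(X>50)&(X<73)&(abs(Y)<7),plate=(X>30)&(X<42)&(abs(Y)>25)&(abs(Y)<29),house=(X>40)&(X<90)&(abs(Y)>48)&(abs(Y)<58),cheek=(X>58)&(X<80)&(abs(Y)>28)&(abs(Y)<38),rib=(X>12)&(X<24)&(abs(Y)<6)).items():
    q=W[k][:,2]; print(n,len(q),np.percentile(q,[10,50,90]).round(1) if len(q) else '')
k=(X>48)&(X<90)&(abs(Y)<20)&(W[...,2]>34)&(W[...,2]<52); q=t[k]
if len(q): print('ear x',np.percentile(q[:,0],[1,99]),'y',np.percentile(q[:,1],[1,99]))
if len(sys.argv)>1: cv2.imwrite(sys.argv[1],cv2.resize(im[...,::-1],(784,588)))
E
python3 chk.py
```

```text
[ 526.81 -267.41   58.65] [-3.1  2.   6.3] 0.15507740589245794
ear 1313 [36.  36.8 37.7]
plate 1905 [ 36.9 120.9 128.4]
house 915 [25.9 26.8 27.5]
cheek 3387 [76.  76.8 77.6]
rib 4134 [ 66.9 138.9 145.3]
ear x [48.35646509 77.17925355] y [-13.10233886  12.9795    ]
```

Request:
apply_moves(targets=[[0,0,0.1,0,1.0],[0,0,0.05,0,1.0],[0,0,0,0,1.0]])

```text
time_s: 10.6
ee_pos: [526.8, -267.4, 58.6]
tool_rot: [0.0, 0.657, 0.754, -0.0]
force: [-8.8, 5.4, 18.7]
width: 0.152
```

Firmly bottomed, with the height unchanged at 18.7 N. I back off the push, release and retreat.

Request:
apply_moves(targets=[[0,0,-0.15,0,1.0],[0,0,0,0,1.0],[0,0,0,0,5.0],[0,0,0,0,5.0],[0,0,0,0,5.0],[0,0,0,0,5.0],[0,0,0,0,5.0],[0,0,0,0,5.0],[0,0,-0.5,0,5.0],[0,0,-1.5,0,5.0],[0,0,-4,0,5.0],[0,0,-5,0,5.0],[0,0,-5,0,5.0],[0,0,0,0,5.0],[0,0,0,0,5.0]])

```text
time_s: 12.1
ee_pos: [526.9, -267.4, 219.8]
tool_rot: [0.001, 0.657, 0.754, 0.0]
force: [0.4, -0.8, -1.5]
width: 0.563
```

Request:
apply_moves(targets=[[-4,0,-2,0,5.0],[-4,0,-2,0,5.0],[-2,0,-1,0,5.0],[0,0,0,0,5.0],[0,0,0,0,5.0],[0,0,0,0,5.0]])

```text
time_s: 12.7
ee_pos: [540.3, -365.1, 267.0]
tool_rot: [-0.001, 0.657, 0.754, 0.0]
force: [-0.0, 0.2, -0.7]
width: 0.567
```

```bash
python3 - <<'E'
from h import *
im,d,T,c=grab('wrist'); s=env.sense(); print(s['time_s'],s['ee_pos'].round(1),s['force'].round(1),s['width'])
im,W=cloud('wrist'); cv2.imwrite('pics/w4.png',cv2.resize(im[...,::-1],(784,588)))
a=np.radians(7.75); u=np.array([np.cos(a),np.sin(a)]); v=np.array([-u[1],u[0]]); D=W[...,:2]-np.array([527,-267.5]); U,V,Z=D@u,D@v,W[...,2]
def z(n,k): q=Z[k]; print(n,len(q),np.percentile(q,[10,50,90]).round(1) if len(q) else '')
for g in(1,-1):
    z(f'ear{g}',(g*V>50)&(g*V<70)&(abs(U)<6)&(Z<150)); z(f'plate{g}',(g*V>35)&(g*V<42)&(abs(U)<25)&(Z<150)); z(f'house{g}',(g*V>46)&(g*V<54)&(abs(U)<55)&(abs(U)>35)&(Z<150))
z('rib',(abs(V)<23)&(abs(U)<5)&(Z<150))
k=(Z>32)&(Z<42)&(abs(U)<45)&(abs(V)<85); r=cv2.minAreaRect(np.stack([U[k],V[k]],1).astype(np.float32)); print('cassette uv',r)
k=(Z>73)&(Z<85)&(abs(U)<55)&(abs(V)<95); r=cv2.minAreaRect(np.stack([U[k],V[k]],1).astype(np.float32)); print('cheeks uv',r)
E
```

```text
12.75 [ 540.4 -365.2  267.4] [-0.8  0.5 -0.8] 0.569072714305881
ear1 220 [35.7 36.7 37.7]
plate1 298 [35.9 36.8 37.9]
house1 275 [26.  26.8 27.7]
ear-1 170 [35.8 36.8 37.6]
plate-1 259 [36.  37.  38.2]
house-1 197 [25.9 26.9 27.9]
rib 431 [65.7 66.8 67.7]
cassette uv ((1.0324592590332031, 0.0803985595703125), (80.19866180419922, 145.1014404296875), 0.2262779325246811)
cheeks uv ((0.3473167419433594, 0.7880096435546875), (82.06977844238281, 161.31166076660156), 0.052087344229221344)
```

View pics/w4.png

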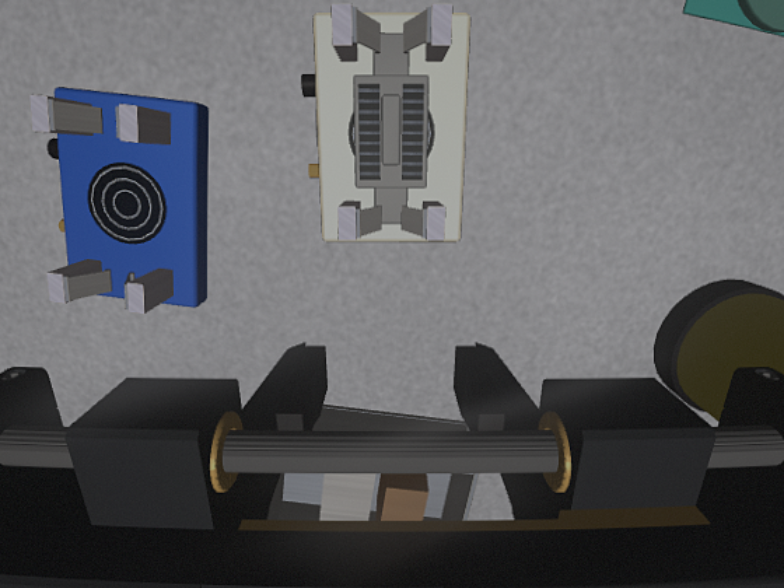

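The picture shows the cassette at (391,131) seated in the cream bracket, with both ears under the leaves and clear of the gripper. Both ear tops and both plate ends are 10 mm above the bottom, so it lies flat. I hand the job in.

```bash
python3 -c "
from bench import env
print(env.close_job())"
```

```text
the job is handed in; nothing more can be done
None
```

The two-eared cassette is fitted in the cream bracket. I gripped it by its rib, lowered it into both slots, pushed it past the clips until it stopped at about 19 N, let go and backed away. The job was handed in at about 12.8 s of the 38 s allowed.

- **Seating:** in the last wrist view, both ear tops and both plate ends are about 10 mm above the bracket bottom. The rib top is 40 mm above it, so the cassette lies flat.
- **Centring:** it sits within about 1 mm of the bracket's centre, and both ears are below the leaves.
- **Robot and scene:** the gripper is clear with nothing touching it. I did not touch the other cassettes, the blue look-alike or anything else.

No check failed. Two rough measurements were thrown off by blocked or mixed views and I dropped them: a circle fit to the grille, and the early top-camera reading of the cheeks, which was about 3 mm off. Closer wrist measurements replaced them.

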